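# Set the pivot rivet of a folded fan with a bench riveter

## Task

Lay the purple folded fan in the riveter's cradle, with its brass rivet end pushed under the nose and up against the blue end stop, then squeeze the yellow trigger fully against its spring, hold it for about a second and let it go. After that lay the fan level in the free slot of the grey rack, the one marked with the green card, resting across both bars. Never squeeze the trigger without the fan home in the cradle, and leave the black fans, the tin and the spray bottle where they are.

Things in the scene. Friction and masses are not known exactly. Their poses are not given: they have to be found in the camera images.
- fan_center (a point): Centre of the purple folded fan: rigid loose bundle of ribs 200 long (x), 24 wide (y), 24 thick (z), about 150 g. Its round +x end carries the brass rivet. It starts flat across the two bars of the wooden stand, centre 52 above the table, with nothing under its middle above 8, so fingers can reach below it.
- fan_rivet (a point): Brass rivet head on the top face of the purple fan: 85 along +x from the fan's centre and 12 above it.
- riveter: Fixed bench riveter: red pistol-grip tool clamped upside down over a grey base plate. Origin on the table; +x runs along the barrel from nose to black grip. In mm: base x -210..140, y +-55, top z 10; tail rest x -190..-165, y +-9, top z 45; barrel x -30..140, radius 22 about z 125; clamp post x 85..140, y +-32, top z 147. Between tail rest and hub saddle nothing rises above z 10.
- cradle (a point): Where the fan's centre is when home in the cradle: riveter frame (-100, 0, 57) mm, axes as the riveter's; the fan's +x along them. Since the nose overhangs the hub saddle, lower the fan some 45 mm short of home (towards -x), then slide it +x a few mm above the rests to the stop, and let it down.
- nose (a point): Centre of the underside of the riveter's steel nose (radius 12): riveter frame (-15, 0, 95) mm; 26 above the top of a fan lying in the cradle. The fan's rivet belongs right under it.
- hub_saddle (a point): Centre of the top of the saddle that carries the fan's rivet end: riveter frame (-40, 0, 45) mm, 30 long (x). Blue side walls 14 high (to z 59) stand 32 apart (y +-16).
- end_stop (a point): Centre of the face of the blue end stop (44 wide, top z 76): riveter frame (1, 0, 57) mm; the fan's round end rests against it, or within a few mm.
- trigger (a joint): Trigger angle in rad: 0 released, 0.20 fully squeezed (hard stop). Yellow blade 16 wide (y), 10 thick, hinged at its foot at riveter x 52, z 150, top at z 215, on the nose side of the grip; it swings towards the grip (+x). A spring returns it: some 3 N at the pad to start, 8 N fully squeezed.
- grip (a point): Centre of the fixed black grip at the height to squeeze: riveter frame (79, 0, 205) mm. The grip stands upright, x 66..92, y +-14, top z 220. Squeeze from above, one finger before the blade, one behind the grip, closing along riveter x. At z 205 blade front to grip back spans x 39..92 released, x 50..92 fully squeezed.
- trigger_pad (a point): Point on the front face of the yellow blade, 55 above its hinge (z 205), where a finger presses; it moves with the blade.
- stand: Wooden infeed stand, fixed: base 150 x 110, 8 thick, origin under its centre on the table, two bars along its y at x +-52 (14 wide), tops at z 40.
- rack: Grey rack, fixed: base 150 (x) x 214 (y), 8 thick, origin under its centre on the table; two bars along its y at x +-62 (14 wide), tops at z 40, with blocks 12 high (to z 52) that leave three slots 34 wide at y -62, 0 and +62, running along x. Two slots hold black fans.
- slot (a point): Centre of where a fan lies in the free slot: 52 above the table, midway between the two bars, over the green card (100 x 30) that lies on the rack's base in that slot. x runs along the slot. The fan may point either way.
- black_fan_a_center (a point): Centre of a finished black folded fan, same size as the purple one, lying loose in a rack slot along the slot. Leave alone.
- black_fan_b_center (a point): Centre of the other finished black fan, likewise.
- tin: Yellow glue tin, 102 in diameter, 115 high, origin under its centre, standing loose on one side of the riveter. Leave alone.
- bottle: Aluminium spray bottle, 60 in diameter, 188 high with its black head (which reaches 40 to its -x), origin under its centre, standing loose on the other side of the riveter. Leave alone.

How it is judged:
On the way, in this order (a step that is already met when the one before it is completed fails the run):
1. the purple fan lies home in the cradle, its rivet under the nose (horizontal distance between fan_rivet and nose below 0.009 m and z of fan_center in the frame of cradle below 0.003 m and angle between the x axis of fan_center and the x axis of cradle, either way round below 0.12 rad and angle between fan_center's own z axis and vertical below 0.08 rad), for 0.2 s.
2. the trigger is held fully squeezed for half a second with the fan home (value of joint trigger above 0.165 rad and horizontal distance between fan_rivet and nose below 0.011 m), for 0.5 s.
3. the trigger is let go and springs back, the fan still in the cradle (value of joint trigger below 0.03 rad and horizontal distance between fan_rivet and nose below 0.015 m), for 0.1 s.
At the end, for the whole second after the job is handed in: The purple fan lies flat across both bars in the free slot with the green card, its centre within 30 mm along and 10 mm across the slot, right side up, and the trigger is back at rest (x of fan_center in the frame of slot between -0.03 and 0.03 m and y of fan_center in the frame of slot between -0.01 and 0.01 m and z of fan_center in the frame of slot between -0.004 and 0.004 m and angle between the x axis of fan_center and the x axis of slot, either way round below 0.15 rad and angle between fan_center's own z axis and vertical below 0.08 rad and value of joint trigger below 0.03 rad); the robot touches nothing.
It fails at once if the trigger is squeezed with no fan home in the cradle (value of joint trigger above 0.1 rad and horizontal distance between fan_rivet and nose above 0.015 m).
It fails at once if a black fan is moved by more than 15 mm (distance of any of black_fan_a_center, black_fan_b_center from where it was at the start of the episode above 0.015 m).
It fails at once if the tin or the spray bottle is moved by more than 20 mm or tipped (distance of any of tin, bottle from where it was at the start of the episode above 0.02 m or angle between any of tin, bottle's own z axis and vertical above 0.3 rad).
It also fails if it takes over 72 s, if anything falls off the work surface, if the arm or the gripper's body presses on something with over 40 N, if the wrist force passes 120 N, or if a joint passes its speed limit or range.

## Robot

A 6-joint arm with a two-finger parallel gripper is mounted at the origin on the work surface. World frame = base frame: x ahead of the robot, y to its left, z up, the work surface at z = 0. Lengths are in m, angles in rad, forces in N, time in s.
With the tool pointing down it reaches from about 0.425 to 0.95 m from the base axis. Payload 3.5 kg.
Tool frame: the origin (TCP) lies at the very end of the fingers, on their centre line; the grasp point (between the pads) lies 19 mm behind it; z points along the fingers, y is the line along which they close (so a half turn about z gives the same grasp; the last joint's range is limited). The gripper opens to 85 mm and grips with 20 to 120 N. Pads are 22 mm wide; open, the fingers measure 114 mm over their backs; the gripper's body (76 mm by 85 mm) begins 54 mm behind the grasp point. The pads swing forward as they close: fully open they stand 13 mm farther back than shut.
Start: joints at [-1.4, 0.286, 1.577, -0, 1.279, -0.15], TCP at [0.213, -0.641, 0.231] pointing down, gripper open.
Joint ranges: [-2.77, 2.77], [-0.9, 2.22], [0.21, 2.48], [-1.53, 4.67], [0.24, 2.81], [-2.84, 2.84]. Speed limits (rad/s): [2.79, 2.79, 3.14, 3.14, 3.14, 3.14].

## Interface

Orientations are given as a unit quaternion [x, y, z, w].
In Python, from plant import ctrl gives the robot as it stands.
- The arm moves only by the tool carry_out, never from a script. Its argument "deltas" is one flat list of numbers, 6 for each row, row after row: the shift along the tool's x, y, z in m, then the turn, a rotation vector about the tool's x, y, z in rad. A call has 1 to 5 rows; each row is the pose to reach, as a shift and turn from the pose commanded when the call began, along the tool's axes at that moment; what a row does not reach only later rows make up. A row lasts 1/8 s, in which the tool goes at most 62.5 mm and 10.7 degrees, less where a joint would pass 70% of its speed; a pose out of reach is approached as far as the arm can. A call with a gripper value outside its range is refused whole. "grip" is the opening in per cent of the stroke, from 0 (shut) to 100 (fully open), set as the call begins (left out, the last holds). The fingers move at their own pace and stop on an object; "grip_force" is the grip in N (left out, the last holds). Time passes only in rows, so rows that repeat a pose let the fingers close. It gives the time, the measured TCP pose, the force, the opening and the grip force at its end, in the units of the state.
- ctrl.get_state(): the state, without advancing time (a new reading comes with each control period).
- ctrl.read_camera(name): name is "side" or "top"; returns (picture, depth): 480x640x3 uint8, red, green, blue; 480x640 float32, m along the optical axis (not along the pixel's ray), 0 where there is no reading.
- ctrl.camera_model(name): a dict with "intrinsics" (3x3 intrinsics, pixels), "k1" (the pictures are not rectified: a ray, as slopes to the right and down, at radius r is drawn at 1 + k1 r^2 times it, then the intrinsics apply), "extrinsics" (4x4, takes a point from world to camera coordinates). Camera axes: x right, y down, z forward; pixel columns grow to the right and rows downward; lengths in m; the calibration is good to about 2 mm. A picture is of the moment at which its call begins. camera_model takes no time and is no camera call.
- ctrl.sign_off(): hands the job in; it is judged then, once.
Trained networks look in the newest picture that a camera, given by its name, has taken for a name from the list of things; names that differ only in an ending like _2 or _b are one class to them, and where a whole thing is asked for, a point or a joint stands for the part that bears it (a point fixed in the world has none). Each returns a list of dicts, best first, with "score" (0 to 1); they miss things now and then, are a little off and sometimes report something else, mostly with a low value. They report only what shows in the picture. A call takes as long as a camera call.
- ctrl.find_in(camera, query): "uv" ([column, row] in pixels, amid what is visible of it).
The state is a dict: "time": time; "qpos": joint angles; "dq": joint speeds; "joint_efforts": joint torques, N m; "eef_pos": TCP position; "tcp_rot": TCP orientation; "contact_force": force on the tool from outside, world axes, zero at the start; "wrist_torque": the same for the moment, N m; "opening": opening from 0.0 (shut) to 1.0 (fully open); "finger_force": force on a finger pad.
Only numpy, scipy, OpenCV 4.12 (cv2) and the standard library are available. Lean on these libraries where they do the work, as an engineer would, in place of code of your own. Each camera call takes 0.05 s, during which the arm holds its last target. There are 200 camera calls.

## Working session

There is one attempt and no reset: what is moved stays moved. The work goes in short steps, Python scripts to look and compute and a tool call to move; the robot and the scene stay as the last step left them, time stands still between calls to the robot, and variables do not carry over. Pictures are saved under pics/ and viewed, at most 10 in all, crops included, and the job is handed in when it is done.

Besides the shell and the picture viewer there is one more tool, called after ">>>" as name(argument=value, ...) on one line, values as JSON. carry_out: Moves the arm, as the interface text tells. Its arguments: {"type":"object","properties":{"deltas":{"type":"array"},"grip":{"type":"number"},"grip_force":{"type":"number"}},"required":["deltas"]}

```bash
ls; mkdir -p pics; cat > h.py <<'E'
import numpy as np, cv2
from plant import ctrl
from scipy.spatial.transform import Rotation as R
def cloud(cam, depth):
    m=ctrl.camera_model(cam);K=np.array(m["intrinsics"]);T=np.array(m["extrinsics"])
    v,u=np.mgrid[0:480,0:640].astype(float)
    pts=np.stack([u,v],-1).reshape(-1,1,2)
    n=cv2.undistortPoints(pts,K,np.array([m["k1"],0,0,0,0.]))[:,0].reshape(480,640,2)
    P=np.dstack([n*depth[...,None],depth])
    W=(P-T[:3,3])@T[:3,:3]
    W[depth<=0]=np.nan
    return W
E
python3 - <<'E'
from h import *
for c in("top","side"):
    im,d=ctrl.read_camera(c)
    cv2.imwrite(f"pics/{c}0.png",im[...,::-1]);np.savez(f"{c}0.npz",im=im,d=d)
    W=cloud(c,d)
    for q in("fan_center","fan_rivet","riveter","nose","hub_saddle","end_stop","trigger_pad","grip","stand","rack","slot","black_fan_a_center","tin","bottle"):
        r=ctrl.find_in(c,q)[:2]
        print(c,q,[(np.round(x["uv"]).tolist(),round(x["score"],2),np.round(W[int(x["uv"][1]),int(x["uv"][0])],3).tolist()) for x in r])
print(ctrl.get_state())
E
```

```text
pics
top fan_center [([493.0, 288.0], 0.56, [0.507, -0.367, 0.066])]
top fan_rivet [([495.0, 287.0], 0.93, [0.509, -0.374, 0.059])]
top riveter [([323.0, 264.0], 0.57, [0.561, 0.016, 0.142])]
top nose [([325.0, 265.0], 0.57, [0.559, 0.012, 0.141])]
top hub_saddle [([326.0, 265.0], 0.62, [0.557, 0.012, 0.044])]
top end_stop [([327.0, 262.0], 0.58, [0.565, 0.008, 0.145])]
top trigger_pad [([326.0, 266.0], 0.72, [0.557, 0.009, 0.041]), ([210.0, 265.0], 0.4, [0.558, 0.287, 0.007])]
top grip [([326.0, 266.0], 0.95, [0.555, 0.009, 0.045]), ([494.0, 287.0], 0.3, [0.509, -0.374, 0.059])]
top stand [([477.0, 282.0], 0.85, [0.522, -0.35, 0.004]), ([208.0, 266.0], 0.48, [0.555, 0.292, 0.004])]
top rack [([193.0, 268.0], 0.9, [0.548, 0.329, 0.003]), ([270.0, 247.0], 0.4, [0.597, 0.132, 0.114])]
top slot [([210.0, 266.0], 0.89, [0.553, 0.289, 0.01]), ([152.0, 268.0], 0.22, [0.549, 0.412, 0.062])]
top black_fan_a_center [([177.0, 267.0], 0.95, [0.55, 0.351, 0.062]), ([495.0, 288.0], 0.58, [0.509, -0.375, 0.062])]
top tin [([266.0, 246.0], 0.82, [0.599, 0.139, 0.111]), ([493.0, 287.0], 0.26, [0.509
[... 1128 characters left out ...]

{'time': 1.5, 'qpos': array([-1.39999576e+00,  2.86292518e-01,  1.57664717e+00, -5.19041176e-05,
        1.27858619e+00, -1.50020902e-01]), 'dq': array([-0.00104928,  0.00125212, -0.00136696,  0.00045679,  0.00016578,
       -0.00148578]), 'joint_efforts': array([ 3.58392363e-04, -4.05953550e+01, -2.92925602e+01, -1.59501546e-04,
        6.33348827e-04, -5.19250008e-06]), 'eef_pos': array([ 0.21286327, -0.6405686 ,  0.23135851]), 'tcp_rot': array([ 9.87160567e-01,  1.59731062e-01, -2.45039472e-05,  3.36454214e-05]), 'contact_force': array([0.49785626, 0.22579859, 0.54099601]), 'wrist_torque': array([-0.01411173, -0.01579899, -0.0291593 ]), 'finger_force': 0.0, 'opening': 1.0029421742912674}
```

View pics/top0.png

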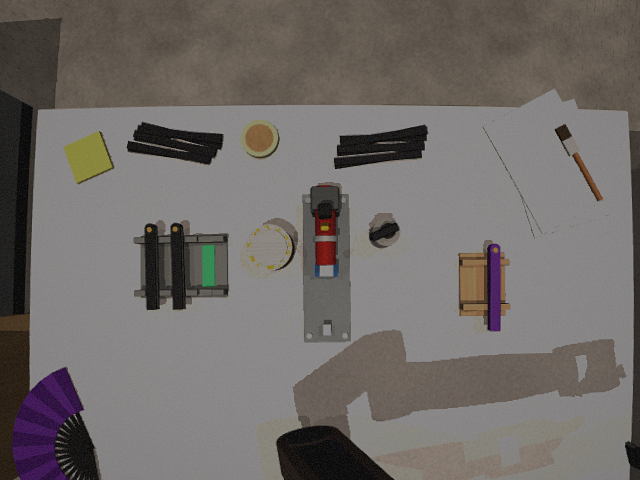

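View pics/side0.png

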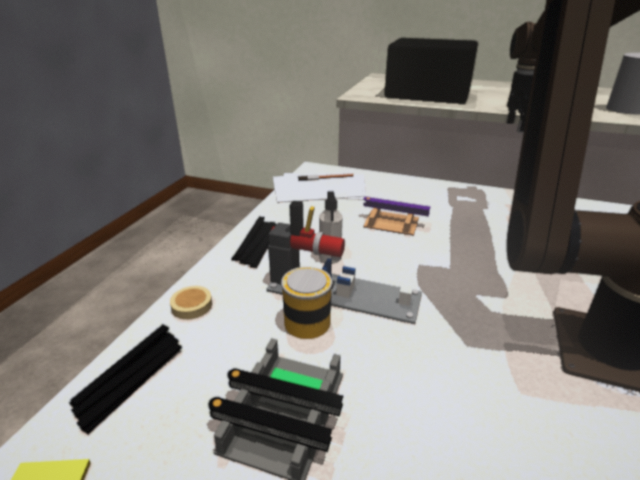

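The top picture shows the purple fan at (494,288) with its rivet end up (+x), the riveter along column 325 with its nose at (326,270), the green card at (208,266), the tin at (268,248) and the bottle at (384,232). The side picture shows the same layout, with the trigger standing upright at (310,220).

```bash
cat > meas.py <<'E'
from h import *
def rect(P,name):
    P=P[np.isfinite(P).all(1)]
    (c,s,a)=cv2.minAreaRect(P[:,:2].astype(np.float32)*1000)
    b=cv2.boxPoints((c,s,a)); e=[b[1]-b[0],b[2]-b[1]]; l=max(e,key=np.linalg.norm); l=l*np.sign(l[0])
    print(name,len(P),"c",np.round(c,1),"s",np.round(s,1),"yaw",round(float(np.arctan2(l[1],l[0])),4),"z",np.round(np.nanmedian(P[:,2])*1000,1))
def box(uv,r): u0,v0,u1,v1=r; m=np.zeros((480,640),bool); m[v0:v1,u0:u1]=1; return m
if __name__=="__main__":
    f=np.load("top0.npz");im=f["im"];W=cloud("top",f["d"]);Z=W[...,2]
    h=cv2.cvtColor(im,cv2.COLOR_RGB2HSV);H,S,V=[h[...,i].astype(int) for i in range(3)]
    B=lambda *r:box(0,r)
    rect(W[B(480,235,515,340)&(Z>.05)],"fan")
    p=W[B(480,235,515,340)&(Z>.05)];v=np.linalg.svd(p[:,:2]-p[:,:2].mean(0),full_matrices=False)[2][0];print("pca",p.mean(0),np.arctan2(*(v*np.sign(v[0]))[::-1]))
    rect(W[B(195,235,222,300)&(H>40)&(H<80)&(S>100)],"card")
    rect(W[B(290,180,360,350)&(Z>.004)&(Z<.2)],"riveter all")
    rect(W[B(290,180,360,350)&(Z>.004)&(Z<.018)],"base")
    rect(W[B(310,312,340,340)&(Z>.03)],"tail")
    rect(W[B(300,185,350,300)&(Z>.137)&(Z<.16)],"barrel/post")
    rect(W[B(300,185,350,300)&(Z>.19)],"grip/trig")
    rect(W[B(170,220,187,315)&(Z>.055)],"blackR")
    rect(W[B(140,220,160,315)&(Z>.055)],"blackL")
    rect(W[B(125,228,240,305)&(Z>.03)&(Z<.056)],"rackbars")
    rect(W[B(125,228,240,305)&(Z>.003)],"rack")
    rect(W[B(240,215,300,280)&(Z>.1)],"tin")
    rect(W[B(362,205,405,250)&(Z>.1)],"bottle")
    rect(W[B(455,245,512,325)&(Z>.003)&(Z<.015)],"standbase")
    g=im[175:350,255:405,::-1];cv2.imwrite("pics/riv.png",cv2.resize(g,None,fx=3.4,fy=3.4,interpolation=cv2.INTER_CUBIC))
    s=np.load("side0.npz");Ws=cloud("side",s["d"]);hs=cv2.cvtColor(s["im"],cv2.COLOR_RGB2HSV).astype(int)
    rect(Ws[B(355,190,440,220)&(hs[...,0]>125)&(hs[...,0]<160)&(hs[...,1]>90)],"fan side")
    rect(Ws[B(260,360,335,400)&(hs[...,0]>40)&(hs[...,0]<80)&(hs[...,1]>100)],"card side")
    t=Ws[B(304,200,318,236)&(hs[...,0]>15)&(hs[...,0]<35)&(hs[...,1]>120)];print("trig",len(t),np.nanmedian(t,0),np.nanmin(t,0),np.nanmax(t,0))
    k=Ws[B(335,260,425,325)&(Ws[...,2]<.02)&(Ws[...,2]>.004)];rect(k,"base side")
    k=Ws[B(395,280,418,305)&(Ws[...,2]>.03)];rect(k,"tail side")
E
python3 meas.py
```

```text
fan 939 c [ 508.  -376.2] s [ 26.1 198.6] yaw -0.0072 z 60.7
pca [ 0.50789059 -0.37462265  0.06037574] -0.004176480159358931
card 504 c [554.3 291.6] s [98.4 31.1] yaw 0.0253 z 7.0
riveter all 6574 c [554.4  21.1] s [366.9 156.5] yaw 0.0499 z 9.3
base 4448 c [554.4  21.1] s [366.9 156.5] yaw 0.0499 z 7.7
tail 96 c [409.2   7.1] s [25.9 16.2] yaw 0.0093 z 41.8
barrel/post 1248 c [642.7  11.8] s [168.2  57.5] yaw 0.005 z 143.6
grip/trig 241 c [652.3  10.4] s [54.1 25.8] yaw 0.0055 z 215.7
blackR 935 c [552.6 353.7] s [198.1  26.3] yaw 0.0454 z 62.0
blackL 957 c [551.9 414.7] s [199.4  27.2] yaw 0.0368 z 61.9
rackbars 1175 c [552.9 352.8] s [178.7 212.3] yaw -1.5492 z 47.7
rack 5597 c [552.2 357.6] s [182.  280.9] yaw -1.5557 z 36.1
tin 1710 c [595.3 134.2] s [100.6  99. ] yaw 0.0089 z 111.5
bottle 645 c [ 629.6 -118.2] s [63.6 59.1] yaw 1.2838 z 156.8
standbase 1316 c [ 510.  -364.7] s [131.  179.2] yaw -0.0955 z 5.6
fan side 266 c [ 504.9 -373.8] s [188.2  24.3] yaw 0.0026 z 64.8
card side 596 c [550.2 306.9] s [108.3  72.8] yaw 0.0362 z 9.0
trig 63 [0.63140248 0.01627013 0.19038291] [0.62337406 0.0074279  0.15948953] [0.63904638 0.01984282 0.21651742]
base side 2386 c [464.1 -36.3] s [230.1 247.9] yaw -1.2582 z 11.5
tail side 133 c [408.2   6.1] s [24.8 22.7] yaw 0.0009 z 44.3
```

View pics/riv.png

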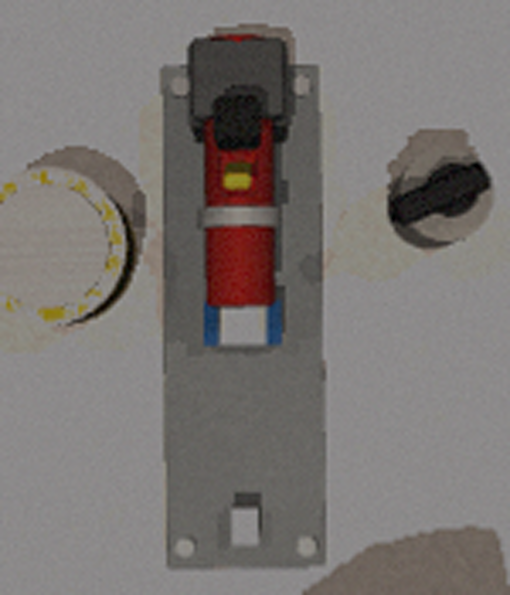

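The crop shows the riveter running from the grip at (237,115) to the tail rest at (245,525). The white saddle is at (243,325) between its blue walls.

```bash
cat >> h.py <<'E'
def go(x,y,z,yaw=None):
    s=ctrl.get_state();r=R.from_quat(s["tcp_rot"]);p=s["eef_pos"]
    cy=np.arctan2(*r.as_matrix()[[1,0],0])
    yaw=cy if yaw is None else yaw
    T=R.from_euler("z",yaw)*R.from_euler("x",np.pi)
    print("t",round(s["time"],2),"tcp",np.round(p*1000,1),"yaw",round(cy,3),"op",round(s["opening"],3),"F",np.round(s["contact_force"],1),
      "| d",np.round(r.inv().apply(np.array([x,y,z])-p),4),"rot",np.round((r.inv()*T).as_rotvec(),4))
E
python3 - <<'E'
from h import *
from meas import *
f=np.load("top0.npz");im=f["im"];m=ctrl.camera_model("top");K=np.array(m["intrinsics"]);T=np.array(m["extrinsics"])
def onplane(uv,z):
    n=cv2.undistortPoints(np.array(uv,float).reshape(-1,1,2),K,np.array([m["k1"],0,0,0,0.]))[:,0]
    d=np.c_[n,np.ones(len(n))]@T[:3,:3];c=-T[:3,:3].T@T[:3,3]
    return c+d*((z-c[2])/d[:,2])[:,None]
g=im.mean(2);h=cv2.cvtColor(im,cv2.COLOR_RGB2HSV).astype(int)
L=[];Rr=[]
for v in range(285,336):
    r=cv2.GaussianBlur(g[v:v+1].astype(np.float32),(3,1),0)[0];d=np.diff(r)
    L.append((295+np.argmin(d[295:315])+.5,v));Rr.append((340+np.argmax(d[340:358])+.5,v))
l=onplane(L,.01);rr=onplane(Rr,.01)
c=(l+rr)/2;pf=np.polyfit(c[:,0],c[:,1],1);print("base axis yaw",pf[0],"y at .409,.587",np.polyval(pf,[.409,.587]),"width",np.median(l[:,1]-rr[:,1]))
dv=np.diff(cv2.GaussianBlur(g[:,315:322].mean(1,keepdims=True).astype(np.float32),(1,3),0)[:,0]);b=330+np.argmax(dv[330:350])+.5
print("base tail edge x (exp -210)",onplane([(318,b)],.01))
M=lambda r,k,z,n:print(n,k.sum(),np.round(onplane(np.argwhere(k)[:,::-1],z)[:,:2].mean(0)*1000,1),np.round(np.ptp(onplane(np.argwhere(k)[:,::-1],z)[:,:2],0)*1000,1))
B=lambda *r:box(0,r)
M(0,B(318,315,337,336)&(g>105),.045,"tail(-177.5,0)")
bl=B(305,255,345,285)&(h[...,0]>95)&(h[...,0]<125)&(h[...,1]>120);M(0,bl,.059,"blue walls(y=0)")
k=B(480,235,512,340)&(h[...,0]>125)&(h[...,0]<165)&(h[...,1]>70);M(0,k,.064,"fan")
k=B(488,240,503,258)&(h[...,0]<30)&(h[...,1]>100);M(0,k,.064,"rivet")
k=B(313,222,335,236)&(h[...,0]>20)&(h[...,0]<35)&(h[...,1]>120);M(0,k,.215,"trigtop")
k=B(195,235,222,300)&(h[...,0]>40)&(h[...,0]<80)&(h[...,1]>100);M(0,k,.009,"card")
go(.508,-.3755,.15,-.005)
E
```

```text
base axis yaw 0.029192544534165022 y at .409,.587 [0.00587687 0.01107315] width 0.11307886671820094
base tail edge x (exp -210) [[0.37726544 0.02732036 0.01      ]]
tail(-177.5,0) 88 [408.6   7.1] [23.  16.2]
blue walls(y=0) 90 [545.9   9. ] [27.5 50. ]
fan 1035 [ 506.9 -372. ] [195.1  30.3]
rivet 31 [ 590.  -379.9] [20.4 20.8]
trigtop 51 [632.6  10.2] [13.9 13.9]
card 507 [554.5 290.1] [98.  30.5]
t 1.5 tcp [ 212.9 -640.6  231.4] yaw 0.321 op 1.003 F [0.5 0.2 0.5] | d [ 0.3637 -0.1585  0.0813] rot [1.000e-04 0.000e+00 3.258e-01]
```

>>> carry_out(deltas=[0.06,-0.026,0,0,0,0.16,0.12,-0.052,0,0,0,0.326,0.18,-0.078,0.01,0,0,0.326,0.24,-0.104,0.02,0,0,0.326,0.295,-0.128,0.03,0,0,0.326], grip=100, grip_force=40)

```text
time: 2.12
eef_pos: [0.4455, -0.4322, 0.2033]
tcp_rot: [1.0, -0.003, 0.0, 0.0]
contact_force: [0.6, -0.5, -0.5]
opening: 1.0
finger_force: 0.0
```

```bash
python3 -c "
from h import *
go(.508,-.3755,.10,-.005)"
```

```text
t 2.12 tcp [ 445.5 -432.2  203.3] yaw -0.005 op 1.0 F [ 0.6 -0.5 -0.5] | d [ 0.0621 -0.0571  0.1033] rot [ 0.0008 -0.0007 -0.0003]
```

>>> carry_out(deltas=[0.03,-0.025,0.03,0,0,0,0.0555,-0.0505,0.06,0,0,0,0.0555,-0.0505,0.09,0,0,0,0.0555,-0.0505,0.1,0,0,0,0.0555,-0.0505,0.1,0,0,0])

```text
time: 2.75
eef_pos: [0.4995, -0.3835, 0.1029]
tcp_rot: [1.0, -0.003, -0.0, -0.0]
contact_force: [1.0, -0.6, -0.2]
opening: 0.999
finger_force: 0.0
```

```bash
python3 - <<'E'
from h import *
go(.508,-.3755,.03,-.005)
im,d=ctrl.read_camera("side");cv2.imwrite("pics/s1.png",cv2.resize(im[150:290,330:520,::-1],None,fx=4,fy=4))
go(.508,-.3755,.03,-.005)
E
```

```text
t 2.75 tcp [ 499.5 -383.5  102.9] yaw -0.006 op 0.999 F [ 1.  -0.6 -0.2] | d [ 0.0085 -0.008   0.0729] rot [-0.0007  0.0007 -0.0007]
t 2.8 tcp [ 500.  -384.2  104.1] yaw -0.006 op 0.999 F [ 0.6  0.2 -0.4] | d [ 0.0079 -0.0088  0.0741] rot [ 0.0009 -0.0009 -0.001 ]
```

View pics/s1.png

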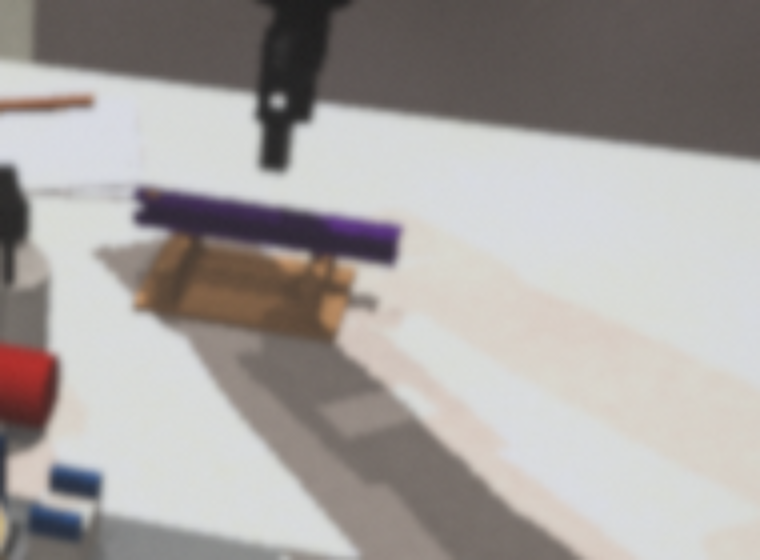

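The crop shows the open gripper at (275,100) right above the middle of the purple fan at (270,225), with the gap between the stand bars below it.

>>> carry_out(deltas=[0.008,-0.0085,0.0,0,0,0,0.008,-0.0085,0.025,0,0,0,0.008,-0.0085,0.05,0,0,0,0.008,-0.0085,0.074,0,0,0,0.008,-0.0085,0.074,0,0,0])

```text
time: 3.42
eef_pos: [0.5074, -0.3739, 0.0281]
tcp_rot: [1.0, -0.003, -0.001, -0.001]
contact_force: [-0.4, 0.0, 0.0]
opening: 1.001
finger_force: 0.0
```

>>> carry_out(deltas=[0,0,0,0,0,0,0,0,0,0,0,0,0,0,0,0,0,0,0,0,0,0,0,0,0,0,0,0,0,0], grip=0, grip_force=40)

```text
time: 4.05
eef_pos: [0.5085, -0.3756, 0.0304]
tcp_rot: [1.0, -0.003, 0.001, 0.001]
contact_force: [-0.3, 0.2, 4.6]
opening: 0.281
finger_force: 39.8
```

```bash
python3 -c "
from h import *
go(.508,-.3755,.15,.015)"
```

```text
t 4.05 tcp [ 508.5 -375.6   30.4] yaw -0.005 op 0.281 F [-0.3  0.2  4.6] | d [-3.000e-04  1.000e-04 -1.196e-01] rot [ 0.0015 -0.0013 -0.0203]
```

>>> carry_out(deltas=[0,0,-0.04,0,0,0,0,0,-0.09,0,0,0,-0.02,0,-0.14,0,0,0,-0.05,-0.03,-0.18,0,0,-0.02,-0.068,-0.08,-0.19,0,0,-0.02])

```text
time: 4.68
eef_pos: [0.4402, -0.2954, 0.2222]
tcp_rot: [1.0, 0.006, 0.002, 0.002]
contact_force: [0.8, 1.1, -1.5]
opening: 0.275
finger_force: 39.6
```

```bash
python3 -c "
from h import *
go(.440,.0075,.22,.015)"
```

```text
t 4.67 tcp [ 440.2 -295.4  222.2] yaw 0.012 op 0.275 F [ 0.8  1.1 -1.5] | d [ 0.0035 -0.3029  0.0012] rot [ 0.0036 -0.0037 -0.0027]
```

>>> carry_out(deltas=[0.001,-0.05,0,0,0,0,0.002,-0.11,0,0,0,0,0.003,-0.17,0,0,0,0,0.003,-0.23,0,0,0,0,0.003,-0.29,0,0,0,0])

```text
time: 5.3
eef_pos: [0.438, -0.0025, 0.2183]
tcp_rot: [1.0, 0.007, -0.001, -0.0]
contact_force: [1.4, 0.3, -2.5]
opening: 0.276
finger_force: 39.6
```

>>> carry_out(deltas=[0.0,-0.012,0,0,0,0,0.0,-0.012,0,0,0,0,0.0,-0.012,0,0,0,0])

```text
time: 5.68
eef_pos: [0.4389, 0.0064, 0.2189]
tcp_rot: [1.0, 0.007, -0.0, 0.0]
contact_force: [-0.4, -0.7, -1.3]
opening: 0.274
finger_force: 39.8
```

```bash
python3 - <<'E'
from h import *
from meas import *
im,d=ctrl.read_camera("top");ims,ds=ctrl.read_camera("side")
np.savez("c.npz",im=im,d=d,ims=ims,ds=ds)
go(.440,.0075,.1,.015)
a=im[200:360,240:420];b=ims[180:340,240:460]
cv2.imwrite("pics/c.png",np.vstack([cv2.resize(x,(440,290)) for x in(a,b)])[...,::-1])
for W,I,n in((cloud("top",d),im,"top"),(cloud("side",ds),ims,"side")):
    h=cv2.cvtColor(I,cv2.COLOR_RGB2HSV).astype(int)
    k=(h[...,0]>125)&(h[...,0]<165)&(h[...,1]>70)&(abs(W[...,1]-.01)<.1)&(W[...,2]>.1)
    rect(W[k],n)
E
```

```text
t 5.78 tcp [439.    6.2 219. ] yaw 0.012 op 0.273 F [-0.6  0.1 -0.5] | d [ 0.0011 -0.0013  0.119 ] rot [ 0.0002  0.0004 -0.0025]
top 606 c [488.6   3.4] s [116.3 370.6] yaw -0.2415 z 250.1
side 524 c [438.7  23.1] s [ 44.1 194.1] yaw -0.0089 z 253.3
```

View pics/c.png

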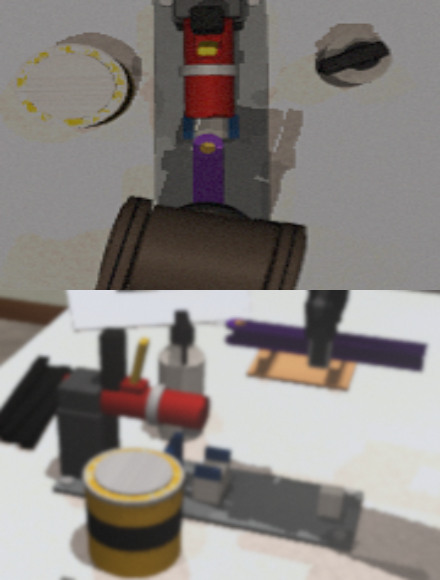

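The fan is held level above the plate: its rivet is at about (208,147) in the upper crop, in line with the saddle, and the side view confirms it is level.

```bash
cat >> h.py <<'E'
def onplane(uv,z,cam="top"):
    m=ctrl.camera_model(cam);K=np.array(m["intrinsics"]);T=np.array(m["extrinsics"])
    n=cv2.undistortPoints(np.array(uv,float).reshape(-1,1,2),K,np.array([m["k1"],0,0,0,0.]))[:,0]
    d=np.c_[n,np.ones(len(n))]@T[:3,:3];c=-T[:3,:3].T@T[:3,3]
    return c+d*((z-c[2])/d[:,2])[:,None]
E
python3 - <<'E'
from h import *
f=np.load("c.npz");im=f["im"];h=cv2.cvtColor(im,cv2.COLOR_RGB2HSV).astype(int)
k=np.zeros((480,640),bool);k[270:295,310:340]=1
r=k&(h[...,0]<30)&(h[...,0]>8)&(h[...,1]>100);p=np.argwhere(r)[:,::-1]
print("rivet",len(p),p.mean(0),onplane([p.mean(0)],.2526)[0])
k[:]=0;k[270:320,305:345]=1
q=k&(h[...,0]>125)&(h[...,0]<165)&(h[...,1]>70)
C=[]
for v in range(276,318):
    c=np.where(q[v])[0]
    if len(c)>5:C.append(((c.min()+c.max())/2,v,len(c)))
C=np.array(C);w=onplane(C[:,:2],.2526);print(np.round(w[::4,:2],4),C[::4,2]);print(np.polyfit(w[3:-6,0],w[3:-6,1],1))
print(ctrl.find_in("side","fan_rivet")[:1])
E
```

```text
rivet 28 [324.5        281.21428571] [0.52495827 0.00891086 0.2526    ]
[[0.5348 0.008 ]
 [0.5273 0.008 ]
 [0.5197 0.0089]
 [0.5121 0.0088]
 [0.5045 0.0088]
 [0.497  0.0078]
 [0.4894 0.0087]
 [0.4819 0.0077]
 [0.4743 0.0076]] [11.  7.  9. 12. 12. 13. 12. 13. 13.]
[ 0.01878016 -0.00116109]
[{'uv': [334.1, 277.4], 'score': 0.7}]
```

>>> carry_out(deltas=[0,0,0.04,0,0,0,0,-0.001,0.08,0,0,0,0,-0.001,0.12,0,0,0,0,-0.001,0.15,0,0,0,0,-0.001,0.15,0,0,0])

```text
time: 6.45
eef_pos: [0.4367, 0.0081, 0.0668]
tcp_rot: [1.0, 0.007, -0.003, -0.001]
contact_force: [-0.0, -0.2, -0.7]
opening: 0.277
finger_force: 39.8
```

>>> carry_out(deltas=[0,0,0.015,0,0,0,0,0,0.028,0,0,0,0,0,0.028,0,0,0,0,0,0.028,0,0,0])

```text
time: 6.95
eef_pos: [0.4392, 0.0085, 0.0415]
tcp_rot: [1.0, 0.007, 0.0, 0.0]
contact_force: [0.3, 0.5, -0.6]
opening: 0.27
finger_force: 39.9
```

```bash
python3 - <<'E'
from h import *
im,d=ctrl.read_camera("top");ims,ds=ctrl.read_camera("side")
np.savez("c.npz",im=im,d=d,ims=ims,ds=ds)
go(.486,.0075,.0405,.015)
h=cv2.cvtColor(im,cv2.COLOR_RGB2HSV).astype(int)
k=np.zeros((480,640),bool);k[255:300,305:345]=1
r=k&(h[...,0]<30)&(h[...,0]>8)&(h[...,1]>100);p=np.argwhere(r)[:,::-1]
z=ctrl.get_state()["eef_pos"][2]+.0336
print("rivet",len(p),p.mean(0),onplane([p.mean(0)],z)[0])
q=k&(h[...,0]>125)&(h[...,0]<165)&(h[...,1]>70);C=[]
for v in range(270,300):
    c=np.where(q[v])[0]
    if len(c)>5:C.append(((c.min()+c.max())/2,v))
w=onplane(C,z);print(np.round(w[::4,:2],4))
b=k&(h[...,0]>95)&(h[...,0]<120)&(h[...,1]>120);c=np.argwhere(b)[:,::-1]
for s in(c[c[:,0]<325],c[c[:,0]>=325]):print("wall",len(s),onplane(s,.059).mean(0))
cv2.imwrite("pics/d.png",np.vstack([cv2.resize(x,(440,290)) for x in(im[220:340,260:400],ims[220:320,320:440])])[...,::-1])
E
```

```text
t 7.05 tcp [439.4   8.4  41.8] yaw 0.015 op 0.276 F [-0.5 -0.  -0.9] | d [0.0466 0.0016 0.0013] rot [ 0.0003 -0.0013 -0.    ]
rivet 20 [324.9  279.05] [0.52566585 0.01103293 0.07536302]
[[0.5369 0.0109]
 [0.528  0.0108]
 [0.5146 0.0107]
 [0.5057 0.0107]
 [0.4968 0.0106]
 [0.4879 0.0106]]
wall 46 [0.54516463 0.03062449 0.059     ]
wall 43 [ 0.54621504 -0.01244684  0.059     ]
```

View pics/d.png

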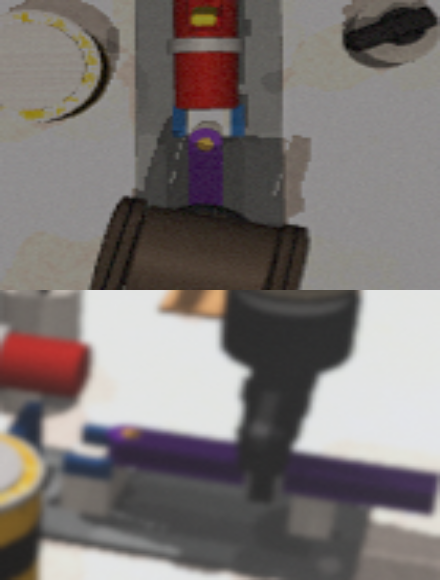

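The fan tip is now between the blue walls (tip at (205,135) in the upper crop). It hovers a few mm above the tail rest and sits about 1.5 mm left of the wall centre.

>>> carry_out(deltas=[0,0.002,0,0,0,0,0.015,0.002,0.001,0,0,0,0.03,0.0023,0.001,0,0,0,0.042,0.0023,0.001,0,0,0,0.042,0.0023,0.001,0,0,0])

```text
time: 7.68
eef_pos: [0.4823, 0.0067, 0.0403]
tcp_rot: [1.0, 0.008, 0.0, 0.0]
contact_force: [-0.2, 0.0, -1.4]
opening: 0.275
finger_force: 39.9
```

>>> carry_out(deltas=[0.002,0,0,0,0,0,0.004,0,0,0,0,0,0.005,0,0,0,0,0,0.005,0,0,0,0,0])

```text
time: 8.18
eef_pos: [0.4858, 0.0069, 0.0402]
tcp_rot: [1.0, 0.007, 0.0, 0.0]
contact_force: [0.3, 0.2, -1.7]
opening: 0.272
finger_force: 39.9
```

>>> carry_out(deltas=[0.001,0,0,0,0,0,0.002,0,0,0,0,0,0.002,0,0,0,0,0])

```text
time: 8.55
eef_pos: [0.4874, 0.007, 0.04]
tcp_rot: [1.0, 0.007, -0.001, -0.0]
contact_force: [-2.1, -1.0, -0.9]
opening: 0.278
finger_force: 40.0
```

```bash
python3 - <<'E'
from h import *
im,d=ctrl.read_camera("top");ims,ds=ctrl.read_camera("side")
go(.4865,.0069,.0355,.015)
cv2.imwrite("pics/e.png",np.vstack([cv2.resize(x,(440,290)) for x in(im[220:340,260:400],ims[220:320,320:440])])[...,::-1])
E
```

```text
t 8.65 tcp [487.4   7.   40. ] yaw 0.015 op 0.276 F [-3.1  0.   0.7] | d [-0.0009  0.      0.0045] rot [-0.0001  0.0013 -0.0002]
```

View pics/e.png

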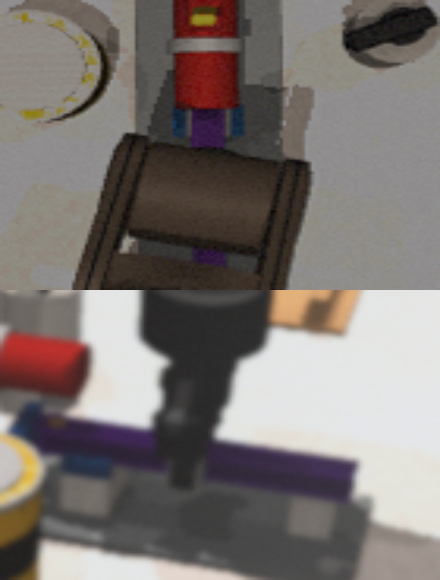

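The fan touches the stop (-3 N). In the upper crop its tip is centred between the blue walls at (208,125), and in the side crop it reaches the stop at (30,425).

>>> carry_out(deltas=[-0.0005,0,0.002,0,0,0,-0.0005,0,0.004,0,0,0,-0.0005,0,0.005,0,0,0,-0.0005,0,0.005,0,0,0])

```text
time: 9.15
eef_pos: [0.4874, 0.0069, 0.0353]
tcp_rot: [1.0, 0.007, -0.0, -0.0]
contact_force: [-3.7, -0.8, 2.8]
opening: 0.281
finger_force: 40.4
```

>>> carry_out(deltas=[0,0,0,0,0,0,0,0,0,0,0,0,0,0,0,0,0,0,0,0,0,0,0,0], grip=70)

```text
time: 9.65
eef_pos: [0.4876, 0.0069, 0.0352]
tcp_rot: [1.0, 0.007, 0.0, 0.0]
contact_force: [-0.4, -0.3, 0.7]
opening: 0.702
finger_force: 0.0
```

```bash
python3 - <<'E'
from h import *
ims,ds=ctrl.read_camera("side")
h=cv2.cvtColor(ims,cv2.COLOR_RGB2HSV).astype(int);W=cloud("side",ds)
k=(h[...,0]>125)&(h[...,0]<165)&(h[...,1]>70)&(abs(W[...,1])<.1)&(W[...,2]>.065)
p=W[k];print(len(p),"z slope",np.polyfit(p[:,0],p[:,2],1),p.mean(0),np.nanpercentile(p[:,0],[1,99]))
go(.44,.0069,.25,.015)
E
```

```text
436 z slope [-0.0024244   0.07072046] [0.47862428 0.01249018 0.06956008] [0.39059404 0.5835102 ]
t 9.7 tcp [487.5   6.9  35.2] yaw 0.015 op 0.7 F [-0.6  0.2 -0.2] | d [-0.0474 -0.0007 -0.2148] rot [ 0.     -0.0003 -0.0002]
```

>>> carry_out(deltas=[0,0,-0.03,0,0,0,0,0,-0.08,0,0,0,0,0,-0.14,0,0,0,0,0,-0.2,0,0,-0.15,0,0,-0.24,0,0,-0.33])

```text
time: 10.32
eef_pos: [0.4881, 0.0068, 0.2789]
tcp_rot: [0.985, 0.174, 0.002, 0.001]
contact_force: [0.9, -0.4, -0.5]
opening: 0.696
finger_force: 0.0
```

>>> carry_out(deltas=[0,0,-0.01,0,0,-0.18,0,0,-0.02,0,0,-0.36,0,0,-0.02,0,0,-0.54,0,0,-0.02,0,0,-0.72,0,0,-0.02,0,0,-0.9], grip=100)

```text
time: 10.95
eef_pos: [0.4873, 0.0069, 0.2951]
tcp_rot: [0.811, 0.585, -0.0, -0.0]
contact_force: [-0.2, -0.7, -0.2]
opening: 1.003
finger_force: 0.0
```

>>> carry_out(deltas=[0,0,0,0,0,-0.17,0,0,0,0,0,-0.32,0,0,0,0,0,-0.34])

```text
time: 11.32
eef_pos: [0.4873, 0.007, 0.295]
tcp_rot: [0.702, 0.712, -0.0, -0.0]
contact_force: [0.3, 0.4, 0.4]
opening: 1.001
finger_force: 0.0
```

```bash
python3 - <<'E'
from h import *
print(ctrl.get_state()["qpos"])
im,d=ctrl.read_camera("side")
go(.658,.0104,.26,1.586)
E
```

```text
[-1.94302390e-01 -1.83311976e-01  1.94988190e+00  2.95959729e-05
  1.37518926e+00 -2.07692677e-01]
t 11.38 tcp [487.3   6.9 295.1] yaw 1.584 op 1.004 F [-0.1 -0.2  0.7] | d [0.0012 0.1707 0.035 ] rot [-0.0001 -0.     -0.0021]
```

>>> carry_out(deltas=[0,0.05,0,0,0,0,0.001,0.1,0,0,0,0,0.001,0.15,0,0,0,0,0.001,0.171,0,0,0,0,0.001,0.171,0,0,0,0])

```text
time: 12.0
eef_pos: [0.6591, 0.0102, 0.294]
tcp_rot: [0.703, 0.712, -0.0, -0.001]
contact_force: [0.6, -0.2, -0.2]
opening: 1.001
finger_force: 0.0
```

>>> carry_out(deltas=[0,0,0.03,0,0,0,0,0,0.06,0,0,0,0,0,0.06,0,0,0])

```text
time: 12.38
eef_pos: [0.6557, 0.0106, 0.2319]
tcp_rot: [0.702, 0.712, -0.002, -0.003]
contact_force: [0.7, -0.4, -0.8]
opening: 1.001
finger_force: 0.0
```

```bash
python3 - <<'E'
from h import *
im,d=ctrl.read_camera("side")
go(.658,.0104,.187,1.586)
cv2.imwrite("pics/f.png",cv2.resize(im[140:300,240:440,::-1],None,fx=4,fy=3.7))
E
```

```text
t 12.43 tcp [657.1  10.4 234.4] yaw 1.584 op 1.002 F [ 0.2 -0.2  0.1] | d [-0.0001  0.0011  0.0474] rot [-0.0026 -0.0004 -0.0019]
```

View pics/f.png

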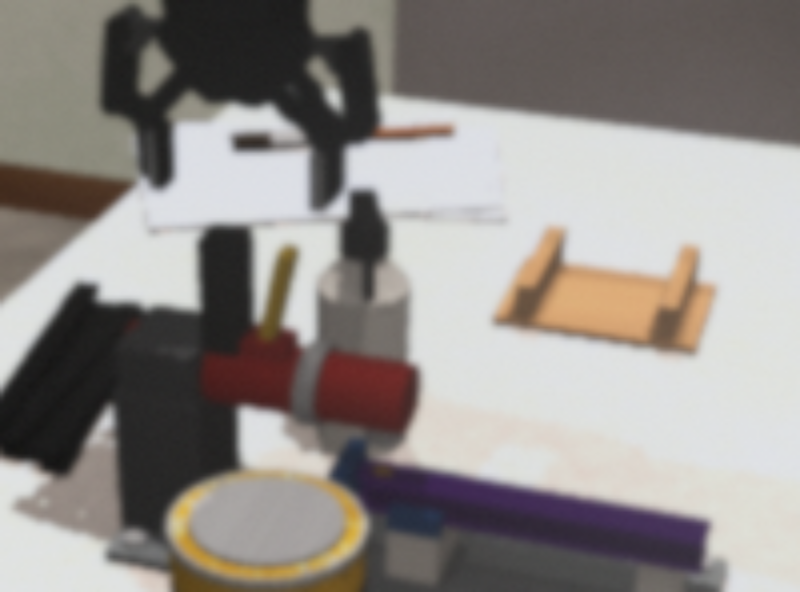

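The picture shows the fan flat in the cradle against the blue stop (380,480). The open fingers at (155,165) and (325,185) straddle the grip (225,270) and the yellow trigger (280,290).

>>> carry_out(deltas=[0,0.001,0.02,0,0,0,0,0.001,0.04,0,0,0,0,0.001,0.05,0,0,0,0,0.001,0.05,0,0,0,0,0.001,0.05,0,0,0])

```text
time: 13.05
eef_pos: [0.6597, 0.0103, 0.1857]
tcp_rot: [0.702, 0.712, 0.0, 0.0]
contact_force: [-0.2, -0.8, 0.3]
opening: 0.998
finger_force: 0.0
```

>>> carry_out(deltas=[0,0,0,0,0,0,0,0,0,0,0,0,0,0,0,0,0,0,0,0,0,0,0,0,0,0,0,0,0,0], grip=0, grip_force=30)

```text
time: 13.68
eef_pos: [0.6585, 0.0103, 0.1864]
tcp_rot: [0.702, 0.712, -0.001, -0.001]
contact_force: [-4.0, 0.2, 6.3]
opening: 0.477
finger_force: 34.5
```

```bash
python3 -c "
from h import *
s=ctrl.get_state();print(s['finger_force'],s['opening']*85)
go(.658,.0104,.184,1.586)"
```

```text
34.500752091407776 40.50759969744997
t 13.68 tcp [658.5  10.3 186.4] yaw 1.585 op 0.477 F [-4.   0.2  6.3] | d [ 0.0001 -0.0004  0.0024] rot [-0.0029  0.0003 -0.0006]
```

>>> carry_out(deltas=[0,0,0,0,0,0,0,0,0,0,0,0,0,0,0,0,0,0,0,0,0,0,0,0,0,0,0,0,0,0])

```text
time: 14.3
eef_pos: [0.6585, 0.0103, 0.1864]
tcp_rot: [0.702, 0.712, -0.001, -0.001]
contact_force: [-5.1, 1.0, 5.9]
opening: 0.479
finger_force: 34.5
```

>>> carry_out(deltas=[0,0,0,0,0,0,0,0,0,0,0,0,0,0,0,0,0,0])

```text
time: 14.68
eef_pos: [0.6585, 0.0103, 0.1864]
tcp_rot: [0.702, 0.712, -0.001, -0.001]
contact_force: [-4.0, 0.3, 5.9]
opening: 0.477
finger_force: 34.5
```

```bash
python3 - <<'E'
from h import *
im,d=ctrl.read_camera("side");h=cv2.cvtColor(im,cv2.COLOR_RGB2HSV).astype(int);W=cloud("side",d)
k=np.zeros((480,640),bool);k[190:240,290:330]=1
k&=(h[...,0]>15)&(h[...,0]<35)&(h[...,1]>120);p=W[k];print(len(p),np.nanmedian(p,0),np.polyfit(p[:,2],p[:,0],1))
k=(h[...,0]>125)&(h[...,0]<165)&(h[...,1]>70)&(abs(W[...,1])<.1)&(W[...,2]>.065)
p=W[k];print(len(p),p.mean(0),np.nanpercentile(p[:,0],[1,99]))
go(.658,.0104,.184,1.586)
E
```

```text
81 [0.64087092 0.01638053 0.18004121] [-0.50125253  0.73319089]
533 [0.48041482 0.01233874 0.06963699] [0.39090834 0.58241442]
t 14.72 tcp [658.4  10.3 186.4] yaw 1.585 op 0.481 F [-4.3  0.6  5.6] | d [ 0.0001 -0.0004  0.0024] rot [-0.0029  0.0003 -0.0005]
```

>>> carry_out(deltas=[0,0,0,0,0,0,0,0,0,0,0,0,0,0,0,0,0,0,0,0,0,0,0,0,0,0,0,0,0,0], grip=100)

```text
time: 15.35
eef_pos: [0.6598, 0.0103, 0.1856]
tcp_rot: [0.702, 0.712, 0.0, 0.0]
contact_force: [-0.7, -0.3, 0.1]
opening: 1.002
finger_force: 0.0
```

>>> carry_out(deltas=[0,0,-0.03,0,0,0,0,0,-0.06,0,0,0,0,0,-0.1,0,0,0,0,-0.03,-0.11,0,0,0.18,0,-0.08,-0.11,0,0,0.36])

```text
time: 15.98
eef_pos: [0.58, 0.0089, 0.2972]
tcp_rot: [0.82, 0.572, 0.002, 0.002]
contact_force: [0.0, 0.2, 0.8]
opening: 0.998
finger_force: 0.0
```

```bash
python3 - <<'E'
from h import *
im,d=ctrl.read_camera("side");h=cv2.cvtColor(im,cv2.COLOR_RGB2HSV).astype(int);W=cloud("side",d)
k=np.zeros((480,640),bool);k[190:240,290:330]=1
k&=(h[...,0]>15)&(h[...,0]<35)&(h[...,1]>120);p=W[k];print(len(p),np.nanmedian(p,0),np.polyfit(p[:,2],p[:,0],1))
k=(h[...,0]>125)&(h[...,0]<165)&(h[...,1]>70)&(abs(W[...,1])<.1)&(W[...,2]>.065)
p=W[k];print(len(p),p.mean(0),np.nanpercentile(p[:,0],[1,99]))
go(.487,.007,.295,.015)
E
```

```text
** On entry to DLASCL parameter number  4 had an illegal value
 ** On entry to DLASCL parameter number  4 had an illegal value
 ** On entry to DLASCL parameter number  4 had an illegal value
 ** On entry to DLASCL parameter number  4 had an illegal value
 ** On entry to DLASCL parameter number  5 had an illegal value
 ** On entry to DLASCL parameter number  4 had an illegal valueTraceback (most recent call last):
  File "<stdin>", line 4, in <module>
    c, resids, rank, s = lstsq(lhs, rhs, rcond)
                         ~~~~~^^^^^^^^^^^^^^^^^
    x, resids, rank, s = _umath_linalg.lstsq(a, b, rcond,
                         ~~~~~~~~~~~~~~~~~~~^^^^^^^^^^^^^
                                             signature=signature)
                                             ^^^^^^^^^^^^^^^^^^^^
    raise LinAlgError("SVD did not converge in Linear Least Squares")
numpy.linalg.LinAlgError: SVD did not converge in Linear Least Squares
```

```bash
python3 - <<'E'
from h import *
im,d=ctrl.read_camera("side");h=cv2.cvtColor(im,cv2.COLOR_RGB2HSV).astype(int);W=cloud("side",d)
k=np.zeros((480,640),bool);k[190:240,290:330]=1
k&=(h[...,0]>15)&(h[...,0]<35)&(h[...,1]>120);p=W[k];p=p[np.isfinite(p).all(1)];print(len(p),np.median(p,0),np.polyfit(p[:,2],p[:,0],1))
go(.487,.007,.295,.015)
E
```

```text
59 [0.63216042 0.01609382 0.18485462] [-0.21093351  0.67136127]
t 16.07 tcp [575.4   9.8 294.1] yaw 1.223 op 0.999 F [ 0.1 -0.1 -0.2] | d [-0.0328 -0.0822 -0.0006] rot [-0.0026  0.0027  1.2082]
```

>>> carry_out(deltas=[-0.01,-0.025,0,0,0,0.18,-0.02,-0.05,0,0,0,0.36,-0.033,-0.082,0,0,0,0.54,-0.033,-0.082,0,0,0,0.72,-0.033,-0.082,0,0,0,0.9], grip=70)

```text
time: 16.7
eef_pos: [0.4915, 0.0058, 0.2959]
tcp_rot: [0.987, 0.159, 0.001, 0.0]
contact_force: [-0.0, -0.2, -0.3]
opening: 0.703
finger_force: 0.0
```

>>> carry_out(deltas=[0,0,0,0,0,0.15,0,0,0,0,0,0.308,0,0,0,0,0,0.308])

```text
time: 17.08
eef_pos: [0.4917, 0.0059, 0.2956]
tcp_rot: [1.0, 0.01, 0.001, 0.0]
contact_force: [-0.4, -0.1, 0.2]
opening: 0.699
finger_force: 0.0
```

```bash
python3 - <<'E'
from h import *
go(.487,.007,.035,.015)
E
```

```text
t 17.07 tcp [491.7   5.9 295.6] yaw 0.019 op 0.699 F [-0.4 -0.1  0.2] | d [-0.005  -0.0013  0.2606] rot [ 0.0001 -0.0011  0.0044]
```

>>> carry_out(deltas=[-0.005,-0.001,0.05,0,0,0.004,-0.005,-0.001,0.11,0,0,0.004,-0.005,-0.001,0.16,0,0,0.004,-0.005,-0.001,0.2,0,0,0.004,-0.005,-0.001,0.23,0,0,0.004])

```text
time: 17.7
eef_pos: [0.4857, 0.007, 0.0634]
tcp_rot: [1.0, 0.008, -0.001, -0.0]
contact_force: [-0.4, -1.4, 0.3]
opening: 0.703
finger_force: 0.0
```

>>> carry_out(deltas=[0,0,0.02,0,0,0,0,0,0.03,0,0,0,0,0,0.03,0,0,0])

```text
time: 18.08
eef_pos: [0.4861, 0.0069, 0.0349]
tcp_rot: [1.0, 0.007, -0.0, -0.0]
contact_force: [1.0, 0.1, 0.5]
opening: 0.7
finger_force: 0.0
```

>>> carry_out(deltas=[0,0,0,0,0,0,0,0,0,0,0,0,0,0,0,0,0,0,0,0,0,0,0,0], grip=0, grip_force=40)

```text
time: 18.58
eef_pos: [0.4869, 0.0068, 0.0363]
tcp_rot: [1.0, 0.007, 0.001, 0.0]
contact_force: [-1.5, 0.2, 5.1]
opening: 0.273
finger_force: 40.6
```

```bash
python3 - <<'E'
from h import *
go(.44,.007,.040,.015)
E
```

```text
t 18.57 tcp [486.9   6.8  36.3] yaw 0.013 op 0.273 F [-1.5  0.2  5.1] | d [-0.0469 -0.0008 -0.0037] rot [ 0.0002 -0.0018 -0.0019]
```

>>> carry_out(deltas=[-0.001,0,-0.004,0,0,0,-0.018,0,-0.005,0,0,0,-0.035,0,-0.005,0,0,0,-0.048,0,-0.005,0,0,0,-0.048,0,-0.005,0,0,0])

```text
time: 19.2
eef_pos: [0.4368, 0.0064, 0.0397]
tcp_rot: [1.0, 0.006, -0.001, -0.0]
contact_force: [-0.5, 0.2, -1.6]
opening: 0.273
finger_force: 39.7
```

>>> carry_out(deltas=[0,0,-0.05,0,0,0,0,0,-0.11,0,0,0,0,0,-0.16,0,0,0,0,-0.02,-0.17,0,0,0,0,-0.07,-0.17,0,0,0])

```text
time: 19.82
eef_pos: [0.4391, 0.0759, 0.2127]
tcp_rot: [1.0, 0.004, 0.003, 0.0]
contact_force: [0.2, 0.0, -1.8]
opening: 0.276
finger_force: 39.8
```

```bash
python3 - <<'E'
from h import *
go(.553,.2912,.21,.033)
E
```

```text
t 19.82 tcp [439.1  75.9 212.7] yaw 0.009 op 0.276 F [ 0.2  0.  -1.8] | d [ 0.1158 -0.2143  0.0032] rot [ 0.0007 -0.0058 -0.0241]
```

>>> carry_out(deltas=[0.025,-0.045,0,0,0,-0.024,0.053,-0.097,0,0,0,-0.024,0.08,-0.148,0,0,0,-0.024,0.108,-0.2,0,0,0,-0.024,0.116,-0.214,0,0,0,-0.024])

```text
time: 20.45
eef_pos: [0.5515, 0.2946, 0.2095]
tcp_rot: [1.0, 0.02, 0.0, -0.0]
contact_force: [0.1, -0.3, -1.1]
opening: 0.274
finger_force: 39.9
```

>>> carry_out(deltas=[0,0,0.04,0,0,0,0,0,0.08,0,0,0,0,0,0.12,0,0,0,0,0,0.12,0,0,0])

```text
time: 20.95
eef_pos: [0.5473, 0.2901, 0.0858]
tcp_rot: [1.0, 0.018, -0.005, 0.002]
contact_force: [0.9, 0.1, -0.9]
opening: 0.274
finger_force: 39.9
```

```bash
python3 - <<'E'
from h import *
im,d=ctrl.read_camera("top");ims,ds=ctrl.read_camera("side")
go(.553,.2912,.033,.033)
z=ctrl.get_state()["eef_pos"][2]+.0336
h=cv2.cvtColor(im,cv2.COLOR_RGB2HSV).astype(int)
q=(h[...,0]>125)&(h[...,0]<165)&(h[...,1]>70);q[:,:180]=0;q[:,260:]=0;q[350:]=0
C=[]
for v in range(215,330):
    c=np.where(q[v])[0]
    if len(c)>5:C.append(((c.min()+c.max())/2,v))
w=onplane(C,z);print(np.round(w[::6,:2],4))
cv2.imwrite("pics/g.png",np.vstack([cv2.resize(x,(440,290)) for x in(im[200:340,110:280],ims[320:480,200:380])])[...,::-1])
E
```

```text
t 21.05 tcp [551.  291.5  91.1] yaw 0.036 op 0.278 F [ 0.7  0.3 -1.9] | d [0.0019 0.0004 0.0581] rot [-0.0001 -0.0008  0.0033]
[[0.6457 0.2924]
 [0.6327 0.2899]
 [0.6196 0.2886]
 [0.6065 0.3016]
 [0.5935 0.2903]
 [0.5805 0.289 ]]
```

View pics/g.png

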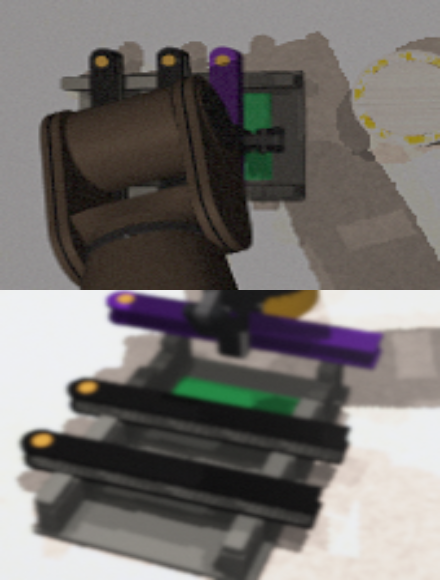

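The side crop shows the fan level over the free slot and parallel to the black fans. In the top crop parallax shifts it left of the card at (258,135), but the measured position matches the slot.

>>> carry_out(deltas=[0.002,-0.001,0.02,0,0,0,0.002,-0.001,0.04,0,0,0,0.002,-0.001,0.05,0,0,0,0.002,-0.001,0.055,0,0,0,0.002,-0.001,0.055,0,0,0])

```text
time: 21.68
eef_pos: [0.5521, 0.2928, 0.0347]
tcp_rot: [1.0, 0.018, -0.0, 0.0]
contact_force: [1.6, 0.3, -1.8]
opening: 0.277
finger_force: 40.0
```

>>> carry_out(deltas=[0,0,0.003,0,0,0,0,0,0.006,0,0,0,0,0,0.006,0,0,0])

```text
time: 22.05
eef_pos: [0.553, 0.2931, 0.0314]
tcp_rot: [1.0, 0.018, 0.0, -0.0]
contact_force: [-3.9, -1.6, 5.6]
opening: 0.274
finger_force: 40.9
```

```bash
python3 - <<'E'
from h import *
ims,ds=ctrl.read_camera("side")
go(.553,.2912,.031,.033)
h=cv2.cvtColor(ims,cv2.COLOR_RGB2HSV).astype(int);W=cloud("side",ds)
k=(h[...,0]>125)&(h[...,0]<165)&(h[...,1]>70)&(abs(W[...,1]-.29)<.1)&(W[...,2]>.055)
p=W[k];p=p[np.isfinite(p).all(1)];print(len(p),"z slope",np.polyfit(p[:,0],p[:,2],1),p.mean(0),np.percentile(p[:,2],[50,98]))
E
```

```text
t 22.1 tcp [553.1 293.1  31.4] yaw 0.037 op 0.271 F [-3.6 -1.7  5.8] | d [-0.0001  0.0019  0.0004] rot [-0.0002 -0.0011  0.004 ]
1149 z slope [0.00927909 0.0600577 ] [0.53879691 0.2968926  0.06505724] [0.06442472 0.09848337]
```

>>> carry_out(deltas=[0,0,0,0,0,0,0,0,0,0,0,0,0,0,0,0,0,0,0,0,0,0,0,0], grip=50)

```text
time: 22.6
eef_pos: [0.5523, 0.2928, 0.029]
tcp_rot: [1.0, 0.018, -0.0, 0.0]
contact_force: [0.8, 0.6, 0.7]
opening: 0.502
finger_force: 0.0
```

>>> carry_out(deltas=[0,0,-0.02,0,0,0,0,0,-0.06,0,0,0,0,0,-0.12,0,0,0,0,0,-0.18,0,0,0,-0.05,0,-0.2,0,0,0])

```text
time: 23.22
eef_pos: [0.5063, 0.2916, 0.2372]
tcp_rot: [1.0, 0.017, 0.006, -0.002]
contact_force: [-0.1, 0.4, -0.4]
opening: 0.501
finger_force: 0.0
```

>>> carry_out(deltas=[-0.03,0.05,0,0,0,0,-0.06,0.1,0,0,0,0,-0.06,0.15,0,0,0,0,-0.06,0.2,0,0,0,0,-0.06,0.25,0,0,0,0])

```text
time: 23.85
eef_pos: [0.4516, 0.0375, 0.231]
tcp_rot: [1.0, 0.019, 0.002, 0.0]
contact_force: [0.3, 0.4, 0.2]
opening: 0.499
finger_force: 0.0
```

```bash
python3 - <<'E'
from h import *
from meas import *
im,d=ctrl.read_camera("top");ims,ds=ctrl.read_camera("side")
cv2.imwrite("pics/h.png",np.vstack([cv2.resize(x,(440,290)) for x in(im[200:340,110:280],ims[320:480,200:380])])[...,::-1])
go(0,0,0)
h=cv2.cvtColor(im,cv2.COLOR_RGB2HSV).astype(int);W=cloud("top",d)
k=(h[...,0]>125)&(h[...,0]<165)&(h[...,1]>70)&(abs(W[...,1]-.29)<.1)&(W[...,2]>.055);rect(W[k],"fan")
E
```

```text
t 23.95 tcp [452.   35.3 230.9] yaw 0.031 op 0.497 F [-0.2  0.8  0.5] | d [-0.4535  0.0207  0.2297] rot [ 0.0019 -0.0027 -0.    ]
fan 912 c [554.  322.1] s [197.6  83.1] yaw 0.0443 z 61.9
```

View pics/h.png

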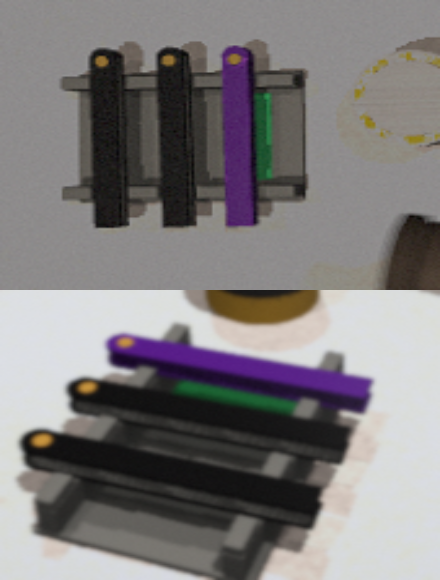

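The purple fan lies flat in the green-card slot. It sits at the same height as the black fans (62 mm reading) with the same spacing (about 67 px in the crop), and the black fans have not moved.

```bash
python3 -c "
from plant import ctrl
print(ctrl.sign_off())"
```

```text
the job is handed in; nothing more can be done
None
```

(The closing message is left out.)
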